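# Open the gate with the sagging bolt and hold it ajar

### The job

I want to oil the hinges of the little wooden gate, so please take the tipped-over ink bottle off the loose-running turntable in front of it and leave it in the plywood tray. Then unbolt the gate: the bolt sags and its nose hooks behind the bent-up lip of the keeper, so lift it over the lip while you draw it back, without forcing it. Pull the gate open about 40 degrees towards you and finish still holding it there, because a spring pulls it shut; leave the oil bottle, tape measure and sanding block where they are.

Things in the scene. Friction and masses are not known exactly. Their poses are not given: they have to be found in the camera images.
- frame: Fixed wooden frame of the gate: sill board 100 x 420 x 18 mm with two posts 160 mm tall. Origin: middle of the sill's underside (on the bench). Its -x axis is the front, the side to which the gate opens; +y is the hinge side (left post), -y the bolt side (right post with the keeper).
- gate_hinge (a point): A point on the gate's upright hinge axis, 18 mm above the bench, by the left (+y) post: 12 mm in front of the frame's middle plane and 155 mm to the +y side.
- gate (a joint): Gate angle in rad: 0 shut, grows as the free (-y) end swings to the front (-x of the frame), clockwise from above; up to 1.3. A light spring shuts it with 0.3 to 0.4 Nm (about 2 N at the knob). The leaf is 300 mm wide, 18 mm thick, from 48 to 150 mm above the bench, so it passes over the turntable but not over what lies on it.
- knob (a point): Middle of the bolt's upright round steel knob, 18 mm in diameter, for gripping from above, on the front of the gate near its free end. At rest 186 mm above the bench, 28 mm in front of the frame's middle plane, 105 mm to its -y side (gate shut, bolt home). Full width from 18 mm below to 14 mm above this point, top at 19; the gate's top edge is 36 mm below it. Moves with bolt and gate.
- bolt (a joint): How far the bolt is drawn, in m: 0 fully home, 0.05 fully drawn towards the hinge (+y of the gate). It starts at 0 to 6 mm. While sagged the nose meets the keeper's lip at 12 mm. It is clear of the keeper from 30 mm. Friction about 0.6 N; it stays where it is left along its length.
- bolt_lift (a joint): How far the bolt is lifted in its tall staples, in m: 0 sagged (where gravity leaves it), at most 0.016. The nose overlaps the keeper's lip by 9 mm, so it must be lifted by 10 to 16 mm while it passes the lip (bolt drawn from 12 to 26 mm); afterwards it may drop again. The bolt weighs about 120 g.
- keeper (a point): Middle of the top edge of the keeper's bent-up lip, on the front of the right post, 111 mm above the bench.
- turntable: Turntable base, origin at the middle of its underside. Its wooden platter, 140 mm in diameter, top 35 mm above the bench, turns freely on it about the vertical with almost no friction.
- bottle_mid (a point): Middle of the tipped ink bottle, on its axis. The bottle lies on its side on the platter, 44 mm long; blue cap 35 mm in diameter and 18 mm long, clear body 32 mm in diameter. The point's z axis runs along the bottle from its foot to its cap (nearly level while it lies); 60 g.
- bottle: The same ink bottle: origin in the middle of its foot, z axis along it towards the cap.
- tray_in (a point): Middle of the inner floor of the open plywood tray, 150 (x) x 120 (y) mm outside, 28 mm high, walls and floor 6 mm thick; axes along its sides.
- tray: The tray, fixed to the bench; origin at the middle of its underside, x along its long side.
- oil_bottle: Bystander: upright red oil bottle, 43 mm in diameter, 122 mm tall; origin under its middle. Leave it.
- tape_measure: Bystander: yellow tape measure, 36 x 84 x 64 mm; origin under its middle. Leave it.
- sanding_block: Bystander: red-brown sanding block, 67 x 111 x 31 mm; origin under its middle. Leave it.
Mind the look-alikes: they are no part of the job. Of the things that look like the bottle, the smaller one is meant. What is shaped like the tray but red is not meant.

How it is judged:
On the way, in this order (a step that is already met when the one before it is completed fails the run):
1. the ink bottle lies or stands in the tray, released, with the gate still shut (x of bottle_mid in the frame of tray_in between -0.069 and 0.069 m and y of bottle_mid in the frame of tray_in between -0.054 and 0.054 m and z of bottle_mid in the frame of tray_in below 0.035 m and linear speed of bottle below 0.03 m/s and contact force between the fingers and bottle below 0.05 N and value of joint gate below 0.06 rad), for 0.2 s.
2. the bolt is drawn clear of the keeper (at least 30 mm) (value of joint bolt above 0.03 m), for 0.1 s.
At the end, for the whole second after the job is handed in: The gate stands still, 30 to 50 degrees open (0.52 to 0.88 rad), held there against its spring by the fingers on its bolt or leaf (more than 0.5 N), and the ink bottle rests released in the tray (value of joint gate between 0.52 and 0.88 rad and velocity of joint gate between -0.05 and 0.05 rad/s and contact force between the fingers and gate above 0.5 N and x of bottle_mid in the frame of tray_in between -0.069 and 0.069 m and y of bottle_mid in the frame of tray_in between -0.054 and 0.054 m and z of bottle_mid in the frame of tray_in below 0.035 m and linear speed of bottle below 0.03 m/s and contact force between the fingers and bottle below 0.05 N); the arm keeps its last pose, push and grip.
It fails at once if the bolt is forced against the keeper with more than 50 N (contact force between bolt and frame above 50 N).
It fails at once if the oil bottle is moved by more than 30 mm (distance of oil_bottle from where it was at the start of the episode above 0.03 m).
It fails at once if the tape measure is moved by more than 30 mm (distance of tape_measure from where it was at the start of the episode above 0.03 m).
It fails at once if the sanding block is moved by more than 30 mm (distance of sanding_block from where it was at the start of the episode above 0.03 m).
It also fails if it takes over 58 s, if anything falls off the work surface, if the arm or the gripper's body presses on something with over 40 N, if the wrist force passes 120 N, or if a joint passes its speed limit or range.

### The arm

A 6-joint arm with a two-finger parallel gripper is mounted at the origin on a cart in front of the work surface, level with it; the furniture and walls round the work are solid. World frame = base frame: x ahead of the robot, y to its left, z up, the work surface at z = 0. Lengths are in m, angles in rad, forces in N, time in s.
With the tool pointing down it reaches from about 0.4 to 0.825 m from the base axis. Payload 7 kg.
Tool frame: the origin (TCP) lies at the very end of the fingers, on their centre line; the grasp point (between the pads) lies 19 mm behind it (r.hold_point_z is the distance from the TCP to the grasp point, in m); z points along the fingers, y is the line along which they close (so a half turn about z gives the same grasp; the last joint's range is limited). The gripper opens to 88 mm and grips with 3 to 60 N. Pads are 19 mm wide; open, the fingers measure 130 mm over their backs; the gripper's body (78 mm by 193 mm) begins 47 mm behind the grasp point.
Start: joints at [1.409, 0.359, 0.012, 0, -1.224, -0.288], TCP at [0.293, 0.608, 0.227] pointing down, gripper open.
Joint ranges: [-3.07, 3.07], [-1.43, 2.12], [-1.02, 1.25], [-3.03, 1.67], [-3.05, -0], [-3.03, 3.03]. Speed limits (rad/s): [2.39, 2.39, 3.01, 3.14, 3.14, 3.14].

### API

Orientations are given as a 3x3 rotation matrix whose columns are the frame's x, y, z axes.
In Python, from bench import r, cams, finder gives the robot as it stands.
- The arm moves only by the shell command python3 -m pendant 'ROWS' [FORCE]. ROWS is a JSON object whose one key "increments" holds a list of rows, each a list of 3 entries, a list of its own where there are three numbers: the opening, from 0 (shut) to 1 (fully open), then the shift along the tool's x, y, z in units of 50 mm (1.0 is 50 mm), then the turn, a rotation vector about the tool's x, y, z in units of 10 degrees (1.0 is 10 degrees). In form: {"increments": [[hand, [dx, dy, dz], [ax, ay, az]], ...]}. A call has 1 to 20 rows; each row shifts and turns the commanded pose from where the row before left it, along the tool's axes as they then stand; what a row does not reach is not made up. A row lasts 1/8 s, in which the tool goes at most 62.5 mm and 10.7 degrees, less where a joint would pass 70% of its speed; a pose out of reach is approached as far as the arm can. A call is refused whole if a number of a shift passes 1 or a number of a turn 1, either way. A call with a gripper value outside its range is refused whole. The fingers move at their own pace and stop on an object; FORCE is the grip in N (left out, the last holds). Time passes only in rows, so rows that do not move let the fingers close. It gives the time, the measured TCP pose, the force, the opening and the grip force at its end, in the units of the state.
- r.observe(): the state, without advancing time (a new reading comes with each control period).
- cams.capture(name): name is "scene" or "top"; returns a dict with "pixels" (480x640x3 uint8, blue, green, red), "range_z" (480x640 float32, m along the optical axis (not along the pixel's ray), 0 where there is no reading), "vertical_fov" (degrees; the focal length in pixels is half the picture's height over the tangent of half this angle, whatever the lens; pixels are square), "cx", "cy" (the principal point, pixels), "extrinsics" (4x4, takes a point from camera to world coordinates). Camera axes: x right, y down, z forward; pixel columns grow to the right and rows downward; lengths in m; the calibration is good to about 2 mm. A picture is of the moment at which its call begins.
- r.job_done(): hands the job in; it is judged then, once.
Trained networks look in the newest picture that a camera, given by its name, has taken for a name from the list of things; names that differ only in an ending like _2 or _b are one class to them, and where a whole thing is asked for, a point or a joint stands for the part that bears it (a point fixed in the world has none). Each returns a list of dicts, best first, with "confidence" (0 to 1); they miss things now and then, are a little off and sometimes report something else, mostly with a low value. They report only what shows in the picture. A call takes as long as a camera call. They do not tell look-alikes from the thing itself.
- finder.find_in(camera, thing): "location" ([x, y, z] in m, in world coordinates, good to about 4 mm: the middle of the surface that is visible of it).
The state is a dict: "time": time; "joints": joint angles; "joint_velocities": joint speeds; "joint_torque": joint torques, N m; "eef_pos": TCP position; "tool_rot": TCP orientation; "ft_force": force on the tool from outside, world axes, zero at the start; "moment": the same for the moment, N m; "width": finger opening in m; "finger_force": force on a finger pad.
Only numpy, scipy, OpenCV 4.12 (cv2) and the standard library are available. Lean on these libraries where they do the work, as an engineer would, in place of code of your own. Each camera call takes 0.05 s, during which the arm holds its last target. There are 200 camera calls.

## Working session

There is one attempt and no reset: what is moved stays moved. The work goes in short steps, Python scripts to look and compute and a shell command to move; the robot and the scene stay as the last step left them, time stands still between calls to the robot, and variables do not carry over. Pictures are saved under pics/ and viewed, at most 10 in all, crops included, and the job is handed in when it is done.

```bash
ls; mkdir -p pics; cat > h.py <<'E'
import numpy as np, cv2
from bench import r,cams,finder
def pts(c):
    h,w=c["range_z"].shape; f=h/2/np.tan(np.radians(c["vertical_fov"])/2)
    u,v=np.meshgrid(np.arange(w),np.arange(h)); z=c["range_z"]
    P=np.stack([(u-c["cx"])/f*z,(v-c["cy"])/f*z,z,np.ones_like(z)],-1)@np.array(c["extrinsics"]).T
    P=P[...,:3].copy(); P[z<=0]=np.nan
    return P
def px(c,p):
    q=np.linalg.inv(c["extrinsics"])@np.r_[p,1]; f=c["range_z"].shape[0]/2/np.tan(np.radians(c["vertical_fov"])/2)
    return np.round([q[0]/q[2]*f+c["cx"],q[1]/q[2]*f+c["cy"]]).astype(int)
E
python3 - <<'E'
from h import *
for n in ["scene","top"]:
    c=cams.capture(n); cv2.imwrite(f"pics/{n}0.png",c["pixels"]); np.savez(f"{n}0.npz",**c)
    for t in ["frame","knob","keeper","turntable","bottle","tray","oil_bottle","tape_measure","sanding_block","gate"]:
        for d in finder.find_in(n,t)[:3]: print(n,t,round(d["confidence"],2),np.round(d["location"],3),px(c,d["location"]))
o=r.observe(); print(o["eef_pos"],o["tool_rot"],o["width"],r.hold_point_z)
E
```

```text
pics
scene frame 0.91 [0.644 0.075 0.072] [286 206]
scene knob 0.74 [ 0.639 -0.011  0.126] [308 201]
scene knob 0.17 [ 0.529 -0.02   0.039] [290 247]
scene keeper 0.89 [0.646 0.076 0.077] [286 204]
scene turntable 0.57 [ 0.532 -0.023  0.037] [292 247]
scene bottle 0.77 [ 0.54  -0.026  0.065] [294 239]
scene bottle 0.56 [ 0.372 -0.019  0.043] [254 280]
scene tray 0.91 [ 0.486 -0.374  0.008] [397 316]
scene tray 0.75 [ 0.416 -0.593  0.01 ] [473 375]
scene tray 0.41 [0.643 0.074 0.075] [286 205]
scene oil_bottle 0.92 [0.451 0.272 0.058] [191 223]
scene tape_measure 0.79 [0.368 0.17  0.036] [199 257]
scene sanding_block 0.63 [ 0.655 -0.382  0.035] [430 269]
scene gate 0.82 [0.648 0.075 0.119] [285 192]
top frame 0.77 [0.643 0.089 0.074] [253 207]
top knob 0.44 [ 0.643 -0.009  0.122] [281 205]
top keeper 0.61 [0.642 0.088 0.071] [254 207]
top turntable 0.91 [ 0.541 -0.001  0.036] [277 241]
top turntable 0.28 [0.647 0.091 0.139] [251 199]
top bottle 0.81 [ 0.379 -0.014  0.044] [274 288]
top bottle 0.67 [ 0.547 -0.018  0.068] [281 237]
top tray 0.82 [ 0.487 -0.379  0.004] [384 270]
top tray 0.61 [ 0.421 -0.592  0.009] [446 295]
top oil_bottle 0.66 [0.451 0.275 0.072] [190 256]
top sanding_block 0.71 [ 0.67  -0.377  0.032] [388 217]
top gate 0.59 [0.647 0.091 0.138] [251 199]
top gate 0.5 [ 0.642 -0.008  0.124] [281 205]
[0.29347952 0.60779595 0.22655798] [[ 9.00530353e-01 -4.34793148e-01 -2.79074464e-05]
 [-4.34793149e-01 -9.00530353e-01 -3.66299752e-05]
 [-9.20504028e-06  4.51203710e-05 -9.99999999e-01]] 0.0879818123401226 0.0188
```

View pics/scene0.png

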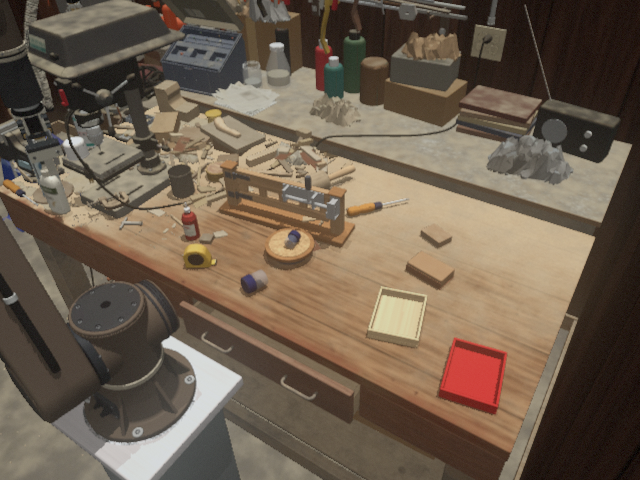

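```bash
python3 - <<'E'
from h import *
c=dict(np.load("top0.npz")); im=c["pixels"][170:330,160:480]; cv2.imwrite("pics/top_crop.png",cv2.resize(im,None,fx=2.5,fy=2.5,interpolation=cv2.INTER_CUBIC))
P=pts(c)
for n in ["top0.npz","scene0.npz"]:
    c=dict(np.load(n)); P=pts(c); X,Y,Z=P[...,0],P[...,1],P[...,2]
    m=(Z>.042)&(np.hypot(X-.545,Y+.015)<.08)&(Z<.09)&(X<.615)
    Q=P[m]; print(n,"bottle",len(Q),Q.min(0),Q.max(0),np.median(Q,0))
    hsv=cv2.cvtColor(c["pixels"],cv2.COLOR_BGR2HSV)
    b=m&(hsv[...,0]>95)&(hsv[...,0]<130)&(hsv[...,1]>110); print("cap",b.sum(),P[b].mean(0) if b.any() else 0)
    nb=m&~b; print("rest",P[nb].mean(0))
    k=(Z>.158)&(Z<.21)&(X>.5)&(X<.75)&(abs(Y)<.35); K=P[k]; print("high",len(K)); 
    for q in K[::max(1,len(K)//14)]: print(np.round(q,3))
    pl=(abs(Z-.035)<.003)&(np.hypot(X-.545,Y+.015)<.11); print("platter",P[pl].min(0),P[pl].max(0))
E
```

```text
top0.npz bottle 159 [ 0.47791815 -0.07284997  0.04201307] [0.60851616 0.05792373 0.07557668] [ 0.54618129 -0.01805812  0.06286258]
cap 7 [ 0.5575073  -0.01467274  0.06932378]
rest [ 0.54521803 -0.0160814   0.05996476]
high 251
[ 0.694 -0.064  0.161]
[ 0.694 -0.093  0.162]
[0.645 0.288 0.161]
[0.641 0.28  0.166]
[0.639 0.284 0.161]
[ 0.679 -0.095  0.165]
[ 0.678 -0.098  0.161]
[ 0.671 -0.067  0.161]
[0.631 0.266 0.162]
[ 0.671 -0.093  0.16 ]
[ 0.641 -0.012  0.208]
[0.621 0.266 0.169]
[0.618 0.28  0.163]
[0.613 0.277 0.17 ]
[0.615 0.261 0.158]
platter [ 0.47769471 -0.07770372  0.03200121] [0.61501806 0.06087658 0.03799506]
scene0.npz bottle 208 [ 0.49087065 -0.05373854  0.04205173] [0.57857708 0.04222294 0.07323237] [ 0.54223738 -0.01973663  0.06326375]
cap 0 0
rest [ 0.54353318 -0.01825207  0.06057361]
high 326
[0.649 0.29  0.162]
[0.643 0.277 0.159]
[0.644 0.25  0.164]
[0.623 0.276 0.16 ]
[0.627 0.247 0.163]
[ 0.647 -0.015  0.205]
[ 0.642 -0.014  0.194]
[ 0.636 -0.005  0.182]
[ 0.693 -0.066  0.164]
[ 0.686 -0.063  0.16 ]
[ 0.694 -0.088  0.16 ]
[ 0.635 -0.011  0.161]
[ 0.67  -0.07   0.159]
[ 0.672 -0.095  0.163]
[ 0.67  -0.103  0.16 ]
platter [ 0.47479813 -0.07484127  0.03202349] [0.61737477 0.0636928  0.0379943 ]
```

View pics/top_crop.png

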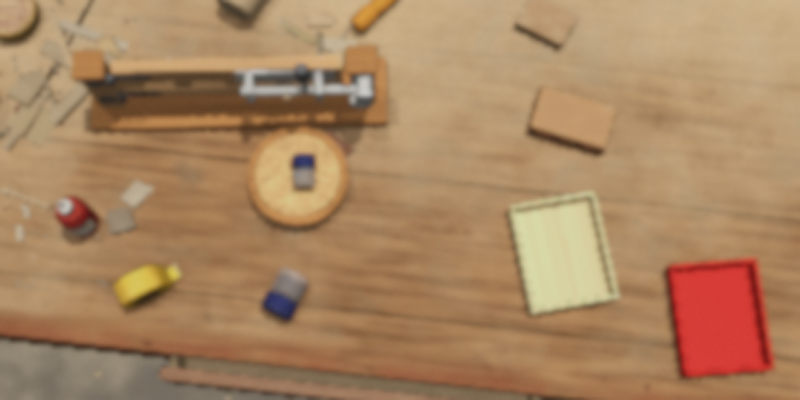

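Scene picture: the ink bottle on the turntable is at (294,239), a larger look-alike lies on the bench at (254,280). The plywood tray is at (397,316), the red one at (473,375). The enlarged top crop confirms that the smaller bottle is the one on the platter (303,172 in the crop), with its cap towards the gate. So the targets are that bottle and the pale tray.

```bash
python3 - <<'E'
from h import *
for n in ["top0.npz","scene0.npz"]:
    c=dict(np.load(n)); P=pts(c); X,Y,Z=P[...,0],P[...,1],P[...,2]
    Q=P[(Z>.053)&(np.hypot(X-.545,Y+.018)<.04)&(Z<.09)]
    A=cv2.minAreaRect(Q[:,:2].astype(np.float32)); print("bottle",len(Q),A)
    w,V=np.linalg.eigh(np.cov(Q[:,:2].T)); print("pca",V[:,1],np.sqrt(w),Q.mean(0))
    Q=P[(Z>.02)&(Z<.04)&(np.hypot(X-.487,Y+.378)<.11)]; print("tray",len(Q),cv2.minAreaRect(Q[:,:2].astype(np.float32)))
    Q=P[(Z>.008)&(Z<.17)&(X>.57)&(X<.73)&(Y<.33)&(Y>-.16)]
    S=P[(abs(Z-.018)<.004)&(X>.58)&(X<.73)&(Y<.34)&(Y>-.16)]; print("sill",len(S),cv2.minAreaRect(S[:,:2].astype(np.float32)))
    for y0 in(.275,-.08):
        S=P[(abs(Z-.16)<.004)&(X>.58)&(X<.73)&(abs(Y-y0)<.05)]; print("post",len(S),np.median(S,0))
    K=P[(Z>.17)&(Z<.22)&(np.hypot(X-.642,Y+.012)<.03)]; print("knob",len(K),np.r_[K.min(0),K.max(0)].round(3),np.median(K,0)); K=K[K[:,2]>.2]; print(K.mean(0),len(K))
E
```

```text
bottle 124 ((0.5489323139190674, -0.018059995025396347), (0.044439706951379776, 0.031050680205225945), 7.503779888153076)
pca [-0.98557455 -0.16924188] [0.00915367 0.01286656] [ 0.54951508 -0.01875812  0.0645562 ]
tray 300 ((0.48275649547576904, -0.379928857088089), (0.15059885382652283, 0.12223899364471436), 16.045745849609375)
sill 1130 ((0.6720571517944336, 0.11316634714603424), (0.12713293731212616, 0.4601196348667145), 7.419214248657227)
post 122 [0.6316751  0.26534834 0.15934678]
post 119 [ 0.67924975 -0.08377847  0.16007181]
knob 41 [ 0.633 -0.021  0.171  0.652 -0.005  0.209] [ 0.63889827 -0.01404801  0.2007997 ]
[ 0.64226554 -0.01238761  0.20410354] 22
bottle 165 ((0.5483194589614868, -0.01576082408428192), (0.04610929638147354, 0.035373009741306305), 13.547823905944824)
pca [-0.99999208 -0.00397879] [0.00867644 0.01388275] [ 0.54535212 -0.01889986  0.06410168]
tray 613 ((0.4817144274711609, -0.37663403153419495), (0.15614613890647888, 0.12049341201782227), 16.231510162353516)
sill 1626 ((0.6549228429794312, 0.10962565988302231), (0.14233681559562683, 0.4614162743091583), 0.8110870122909546)
post 111 [0.62852421 0.2674761  0.1614287 ]
post 134 [ 0.67886025 -0.08199814  0.16044888]
knob 84 [ 0.632 -0.02   0.17   0.651 -0.001  0.209] [ 0.63816454 -0.01296668  0.19003806]
[ 0.64097022 -0.01094239  0.20415916] 24
```

```bash
python3 -m pendant '{"increments":[[1,[0,0,0],[0,0,-0.85]],[1,[0,0,0],[0,0,-0.85]],[1,[0,0,0],[0,0,-0.85]],[1,[0,0,0],[0,0,-0.85]],[1,[0.217,0.873,0],[0,0,0]],[1,[0.217,0.873,0],[0,0,0]],[1,[0.217,0.873,0],[0,0,0]],[1,[0.217,0.873,0],[0,0,0]],[1,[0.217,0.873,0],[0,0,0]],[1,[0.217,0.873,0],[0,0,0]],[1,[0.217,0.873,0],[0,0,0]],[1,[0.217,0.873,0],[0,0,0]],[1,[0.217,0.873,0],[0,0,0]],[1,[0.217,0.873,0],[0,0,0]],[1,[0.217,0.873,0],[0,0,0]],[1,[0.217,0.873,0],[0,0,0]],[1,[0.217,0.873,0],[0,0,0]],[1,[0.217,0.873,0],[0,0,0]],[1,[0.217,0.873,0],[0,0,0]],[1,[0,0,0],[0,0,0]]]}' 10; python3 -c "
from h import *
o=r.observe();print(o['time'],o['eef_pos'],o['tool_rot'],o['joints'])"
```

```text
time: 3.6
eef_pos: [0.5488, -0.0193, 0.2263]
tool_rot: [[0.99, 0.14, -0.0], [0.14, -0.99, -0.0], [-0.0, 0.0, -1.0]]
ft_force: [0.4, -0.5, -0.6]
width: 0.0879
finger_force: 0.0
3.6 [ 0.5488293  -0.01933397  0.22629747] [[ 9.90201121e-01  1.39648015e-01 -4.15541254e-04]
 [ 1.39647833e-01 -9.90201136e-01 -4.39225704e-04]
 [-4.72806420e-04  3.76892349e-04 -9.99999817e-01]] [ 3.21771851e-01  1.52611078e-01 -2.67593203e-01  3.12376126e-04
 -1.15112518e+00  1.38900298e+00]
```

```bash
python3 -m pendant '{"increments":[[1,[0,-0.04,0.8],[0,0,0]],[1,[0,0,0.8],[0,0,0]],[1,[0,0,0.8],[0,0,0]],[1,[0,0,0.7],[0,0,0]],[1,[0,0,0.4],[0,0,0]],[1,[0,0,0.2],[0,0,0]],[1,[0,0,0],[0,0,0]],[0.6,[0,0,0],[0,0,0]],[0.4,[0,0,0],[0,0,0]],[0.2,[0,0,0],[0,0,0]],[0.2,[0,0,0],[0,0,0]],[0.2,[0,0,0],[0,0,0]]]}' 10
```

```text
time: 5.1
eef_pos: [0.548, -0.0149, 0.0416]
tool_rot: [[0.99, 0.143, 0.0], [0.143, -0.99, 0.0], [0.0, -0.0, -1.0]]
ft_force: [0.7, 0.2, 0.5]
width: 0.0432
finger_force: 0.0
```

```bash
python3 -m pendant '{"increments":[[0.2,[0,0,0],[0,0,0]],[0.2,[0,0,0],[0,0,0]],[0.2,[0,0,0],[0,0,0]],[0.2,[0,0,0],[0,0,0]]]}' 10
```

```text
time: 5.6
eef_pos: [0.548, -0.0149, 0.0416]
tool_rot: [[0.99, 0.143, 0.0], [0.143, -0.99, -0.0], [0.0, 0.0, -1.0]]
ft_force: [0.6, 0.2, -0.4]
width: 0.0335
finger_force: 10.0
```

```bash
python3 -m pendant '{"increments":[[0.2,[0,0,-0.3],[0,0,0]],[0.2,[0,0,-0.7],[0,0,0]],[0.2,[0,0,-0.8],[0,0,0]],[0.2,[-0.26,0.4,-0.2],[0,0,0]],[0.2,[-0.26,0.8,0],[0,0,-0.4]],[0.2,[-0.26,0.85,0],[0,0,-0.4]],[0.2,[-0.26,0.85,0],[0,0,0]],[0.2,[-0.26,0.85,0],[0,0,0]],[0.2,[-0.26,0.85,0],[0,0,0]],[0.2,[-0.26,0.85,0],[0,0,0]],[0.2,[-0.26,0.8,0],[0,0,0]],[0.2,[0,0.5,0],[0,0,0]],[0.2,[0,0,0],[0,0,0]]]}'
```

```text
time: 7.22
eef_pos: [0.5293, -0.3679, 0.141]
tool_rot: [[0.961, 0.277, -0.001], [0.277, -0.961, 0.0], [-0.001, -0.001, -1.0]]
ft_force: [-0.3, 0.2, -1.0]
width: 0.0337
finger_force: 10.0
```

```bash
python3 -m pendant '{"increments":[[0.2,[-0.5,-0.07,0],[0,0,0]],[0.2,[-0.46,0,0.3],[0,0,0]],[0.2,[0,0,0.7],[0,0,0]],[0.2,[0,0,0.7],[0,0,0]],[0.2,[0,0,0.5],[0,0,0]],[0.2,[0,0,0.25],[0,0,0]],[0.2,[0,0,0.08],[0,0,0]],[0.2,[0,0,0],[0,0,0]],[0.5,[0,0,0],[0,0,0]],[0.57,[0,0,0],[0,0,0]],[0.57,[0,0,0],[0,0,0]],[0.57,[0,0,0],[0,0,0]]]}'

```

```text
time: 8.72
eef_pos: [0.4834, -0.3762, 0.0152]
tool_rot: [[0.96, 0.279, 0.0], [0.279, -0.96, -0.0], [0.0, 0.0, -1.0]]
ft_force: [1.4, 1.1, 0.0]
width: 0.0497
finger_force: 0.0
```

```bash
python3 -m pendant '{"increments":[[0.57,[0,0,-0.3],[0,0,0]],[0.57,[0,0,-0.8],[0,0,0]],[0.57,[0,0,-0.9],[0,0,0]],[0.57,[0,0,-0.9],[0,0,0]],[0.57,[0,0,-0.9],[0,0,0]],[0.57,[0,0,-0.9],[0,0,0]],[0.57,[0,0,0],[0,0,0]]]}'
python3 - <<'E'
from h import *
c=cams.capture("scene"); cv2.imwrite("pics/s1.png",cv2.resize(c["pixels"][130:370,180:500],None,fx=2.5,fy=2.5,interpolation=cv2.INTER_CUBIC))
for d in finder.find_in("scene","bottle"): print(d["confidence"],d["location"],px(c,d["location"]))
P=pts(c);X,Y,Z=P[...,0],P[...,1],P[...,2]
K=P[(Z>.17)&(Z<.22)&(np.hypot(X-.642,Y+.012)<.03)]; print(len(K),np.r_[K.min(0),K.max(0)].round(3)); K=K[K[:,2]>.2]; print(K.mean(0))
E
```

```text
time: 9.6
eef_pos: [0.4849, -0.3773, 0.2558]
tool_rot: [[0.96, 0.28, 0.008], [0.28, -0.96, -0.004], [0.006, 0.006, -1.0]]
ft_force: [0.6, 0.3, -0.9]
width: 0.0495
finger_force: 0.0
0.72 [0.643, -0.0138, 0.1265] [310 200]
0.62 [0.3756, -0.0228, 0.0408] [256 280]
0.55 [0.4777, -0.3826, 0.0349] [400 312]
88 [ 0.631 -0.019  0.171  0.653 -0.003  0.208]
[ 0.64077108 -0.01075115  0.20489745]
```

View pics/s1.png

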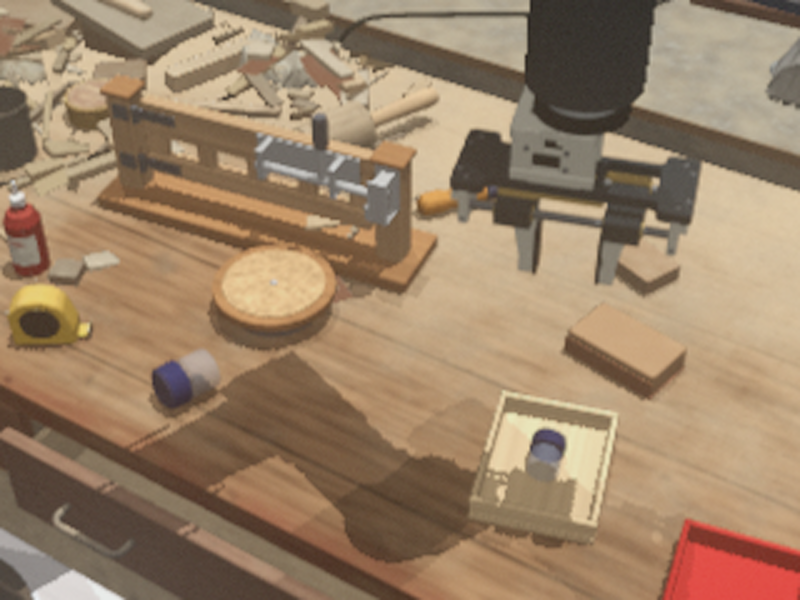

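The bottle lies in the plywood tray (about 545,455 in the crop), the gate is shut and the knob stands at (320,130). Next, the knob.

```bash
python3 -m pendant '{"increments":[[0.6,[0,0,0],[0,0,0.82]],[0.6,[0.456,-0.757,0],[0,0,0]],[0.6,[0.456,-0.757,0],[0,0,0]],[0.6,[0.456,-0.757,0],[0,0,0]],[0.6,[0.456,-0.757,0],[0,0,0]],[0.6,[0.456,-0.757,0],[0,0,0]],[0.6,[0.456,-0.757,0],[0,0,0]],[0.6,[0.456,-0.757,0],[0,0,0]],[0.6,[0.456,-0.757,0],[0,0,0]],[0.6,[0.456,-0.757,0],[0,0,0]],[0.6,[0,0,0],[0,0,0]],[0.6,[0,0,0],[0,0,0]]]}'
```

```text
time: 11.2
eef_pos: [0.6383, -0.0102, 0.2489]
tool_rot: [[0.99, 0.14, -0.002], [0.14, -0.99, -0.001], [-0.002, 0.0, -1.0]]
ft_force: [0.3, -0.1, 0.3]
width: 0.0532
finger_force: 0.0
```

```bash
python3 -m pendant '{"increments":[[0.6,[0.04,0.03,0.3],[0,0,0]],[0.6,[0,0,0.6],[0,0,0]],[0.6,[0,0,0.45],[0,0,0]],[0.6,[0,0,0.23],[0,0,0]],[0.6,[0,0,0],[0,0,0]],[0.4,[0,0,0],[0,0,0]],[0.3,[0,0,0],[0,0,0]],[0.1,[0,0,0],[0,0,0]],[0.1,[0,0,0],[0,0,0]],[0.1,[0,0,0],[0,0,0]],[0.1,[0,0,0],[0,0,0]],[0.1,[0,0,0],[0,0,0]],[0.1,[0,0,0],[0,0,0]]]}' 30
```

```text
time: 12.82
eef_pos: [0.6414, -0.0113, 0.1714]
tool_rot: [[0.99, 0.14, 0.001], [0.14, -0.99, 0.0], [0.001, 0.0, -1.0]]
ft_force: [-0.6, 0.5, 2.7]
width: 0.0173
finger_force: 30.0
```

```bash
python3 -m pendant '{"increments":[[0.1,[0,0,-0.09],[0,0,0]],[0.1,[0,0,-0.09],[0,0,0]],[0.1,[0,0,-0.08],[0,0,0]],[0.1,[0,0,0],[0,0,0]],[0.1,[0,0,0],[0,0,0]]]}' 30
```

```text
time: 13.45
eef_pos: [0.6411, -0.0113, 0.184]
tool_rot: [[0.99, 0.14, -0.0], [0.14, -0.99, 0.0], [-0.0, -0.0, -1.0]]
ft_force: [0.7, 0.4, -1.4]
width: 0.0171
finger_force: 30.0
```

```bash
python3 -m pendant '{"increments":[[0.1,[0,-0.08,0],[0,0,0]],[0.1,[0,-0.08,0],[0,0,0]],[0.1,[0,-0.08,0],[0,0,0]],[0.1,[0,-0.06,0],[0,0,0]],[0.1,[0,0,0],[0,0,0]]]}'
```

```text
time: 14.08
eef_pos: [0.639, 0.0039, 0.1841]
tool_rot: [[0.99, 0.14, 0.0], [0.14, -0.99, 0.0], [0.0, -0.0, -1.0]]
ft_force: [1.4, 1.1, -0.8]
width: 0.0174
finger_force: 30.0
```

Low force, 15 mm drawn: it is passing the lip freely. Continuing.

```bash
python3 -m pendant '{"increments":[[0.1,[0,-0.1,0],[0,0,0]],[0.1,[0,-0.1,0],[0,0,0]],[0.1,[0,-0.1,0],[0,0,0]],[0.1,[0,-0.1,0],[0,0,0]],[0.1,[0,-0.08,0],[0,0,0]],[0.1,[0,0,0],[0,0,0]]]}'
```

```text
time: 14.82
eef_pos: [0.6357, 0.0278, 0.1841]
tool_rot: [[0.99, 0.14, 0.0], [0.14, -0.99, 0.0], [0.0, -0.0, -1.0]]
ft_force: [1.5, 1.5, -2.0]
width: 0.0171
finger_force: 30.0
```

```bash
python3 - <<'E'
from h import *
o=r.observe(); print(o['eef_pos'],o['ft_force'],o['width'],o['joints'])
c=cams.capture("scene"); cv2.imwrite("pics/s2.png",cv2.resize(c["pixels"][140:260,210:370],None,fx=5,fy=5,interpolation=cv2.INTER_CUBIC))
E
```

```text
[0.63569434 0.02776963 0.18409935] [ 1.54907444  1.5310673  -2.04508936] 0.017121039632585884 [ 3.49701745e-01  3.24396305e-01 -1.38067394e-01 -2.62452319e-04
 -1.10806241e+00  1.36176547e+00]
```

View pics/s2.png

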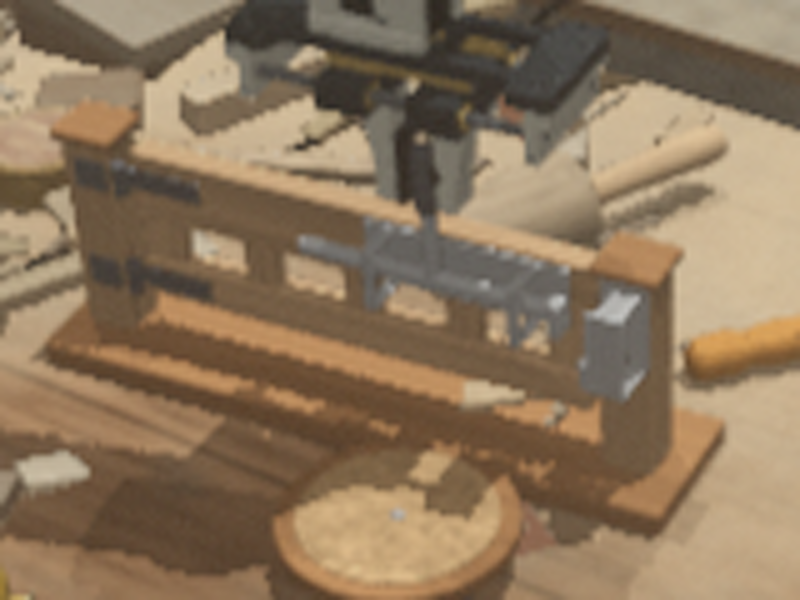

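Bolt nose (565,300) is well clear of the keeper (615,340), gate still shut. Swing it on an arc about the hinge.

```bash
python3 -m pendant '{"increments":[[0.1,[0,0,0.1],[0,0,0]],[0.1,[-0.15,-0.013,0],[0,0,0.2]],[0.1,[-0.3,-0.031,0],[0,0,0.4]],[0.1,[-0.3,-0.031,0],[0,0,0.4]],[0.1,[-0.3,-0.031,0],[0,0,0.4]],[0.1,[0,0,0],[0,0,0]]]}' 40
```

```text
time: 15.62
eef_pos: [0.5825, 0.0296, 0.1791]
tool_rot: [[0.995, -0.103, -0.0], [-0.103, -0.995, -0.0], [-0.0, 0.0, -1.0]]
ft_force: [1.3, -0.9, -1.9]
width: 0.017
finger_force: 40.0
```

```bash
python3 -m pendant '{"increments":[[0.1,[-0.3,-0.031,0],[0,0,0.4]],[0.1,[-0.3,-0.031,0],[0,0,0.4]],[0.1,[-0.3,-0.031,0],[0,0,0.4]],[0.1,[-0.3,-0.031,0],[0,0,0.4]],[0.1,[-0.3,-0.031,0],[0,0,0.4]],[0.1,[-0.3,-0.031,0],[0,0,0.4]],[0.1,[-0.15,-0.013,0],[0,0,0.2]],[0.1,[0,0,0],[0,0,0]],[0.1,[0,0,0],[0,0,0]],[0.1,[0,0,0],[0,0,0]],[0.1,[0,0,0],[0,0,0]]]}'
python3 - <<'E'
from h import *
c=cams.capture("scene"); cv2.imwrite("pics/s3.png",cv2.resize(c["pixels"][130:370,180:500],None,fx=2.5,fy=2.5,interpolation=cv2.INTER_CUBIC))
for d in finder.find_in("scene","bottle"): print(d["confidence"],d["location"],px(c,d["location"]))
p=r.observe()["eef_pos"]; print(p,"angle",np.degrees(np.arctan2(-(p[0]-.6206),-(p[1]-.2436)))+np.degrees(np.arctan2(.0151,.2158)))
E
```

```text
time: 17.0
eef_pos: [0.4938, 0.0675, 0.179]
tool_rot: [[0.848, -0.529, -0.0], [-0.529, -0.848, -0.0], [0.0, 0.0, -1.0]]
ft_force: [1.3, -1.1, -0.9]
width: 0.0173
finger_force: 40.0
0.78 [0.4752, -0.3809, 0.0369] [399 311]
0.59 [0.375, -0.0219, 0.0415] [256 280]
0.26 [0.4939, 0.0563, 0.1343] [257 218]
[0.4937019  0.06756783 0.17900714] angle 39.78967284983154
```

View pics/s3.png

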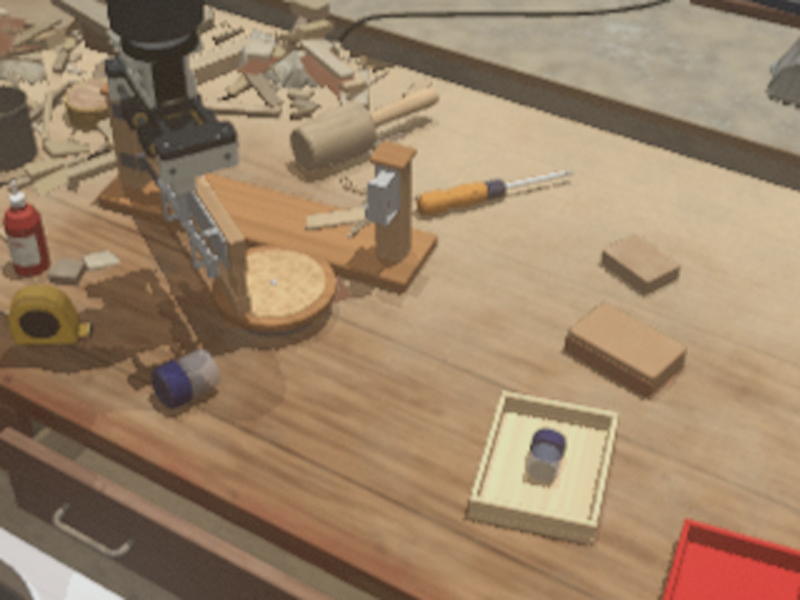

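The gate stands open about 40° over the platter (free end about 240,270) and the gripper still holds the knob. The bottle rests in the plywood tray (545,455) and the bystanders have not moved.

```bash
python3 -c "
from h import *
print(r.job_done())"
```

```text
the job is handed in; nothing more can be done
None
```

The job is handed in after about 17 s: the ink bottle lies in the plywood tray, the bolt was lifted over the lip and drawn without force, and the gripper is holding the gate about 40° open; the oil bottle, tape measure and sanding block were not touched.

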